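# Close up a module row on a mounting rail past its end stop

### The arm

A 6-joint arm with a two-finger parallel gripper is mounted at the origin on a cart in front of the work surface, level with it; the furniture and walls round the work are solid. World frame = base frame: x ahead of the robot, y to its left, z up, the work surface at z = 0. Lengths are in m, angles in rad, forces in N, time in s.
With the tool pointing down it reaches from about 0.4 to 0.925 m from the base axis. Payload 12.5 kg.
Tool frame: the origin (TCP) lies at the very end of the fingers, on their centre line; the grasp point (between the pads) lies bot.hold_point_z behind it (bot.hold_point_z is the distance from the TCP to the grasp point, in m); z points along the fingers, y is the line along which they close (so a half turn about z gives the same grasp; the last joint's range is limited). The gripper opens to 95 mm and grips with 3 to 60 N. Pads are 20 mm wide; open, the fingers measure 119 mm over their backs; the gripper's body (75 mm by 180 mm) begins 59 mm behind the grasp point.
Start: joints at [-1.32, 0.491, 1.559, -0, 1.092, -0.106], TCP at [0.218, -0.586, 0.215] pointing down, gripper open.
Joint ranges: [-3.1, 3.1], [-0.84, 2.19], [0.05, 2.79], [-1.13, 4.28], [0.06, 2.93], [-2.69, 2.69]. Speed limits (rad/s): [2.22, 2.22, 2.79, 3.14, 3.14, 3.14].

### API

Orientations are given as a unit quaternion [w, x, y, z].
In Python, from cell import bot, hand, eyes gives the robot as it stands. The module is installed in compiled form; this text tells all that it offers. Calls block until the motion is done:
- bot.goto(position, orientation): joint-space move of the TCP to a pose.
- bot.line_to(position, rate=0.15, orientation=None): straight line of the TCP; orientation=None keeps the orientation; rate is the mean speed in m/s.
- bot.move_j(angles): joint-space move.
- hand.gripper_to(opening, grasp_force=None): finger opening in m; grasp_force is the grip in N (None keeps the last); returns when the fingers have stopped.
- bot.pause(seconds).
- bot.inverse_kinematics(position, orientation): joint angles nearest the present ones, or None.
- eyes.grab_frame(name): name is "side" or "top" or "wrist"; returns a dict with "color" (384x512x3 uint8, red, green, blue), "camera_matrix" (3x3 intrinsics, pixels), "dist" ([k1, k2, p1, p2, k3] as OpenCV has them; the pictures are not rectified), "pose" (4x4, takes a point from camera to world coordinates); the wrist camera has in their place "tool_from_camera" (4x4, takes a point from camera to tool coordinates, whose origin is the TCP and whose axes are the flange's). Camera axes: x right, y down, z forward; pixel columns grow to the right and rows downward; lengths in m; the calibration is good to about 2 mm. A picture is of the moment at which its call begins: read the wrist's pose just before it. There is no depth.
A pose or a line that the arm cannot do raises bot.PlanningError and nothing moves.
- bot.sign_off(): hands the job in; it is judged then, once.
Trained networks look in the newest picture that a camera, given by its name, has taken for a name from the list of things; names that differ only in an ending like _2 or _b are one class to them, and where a whole thing is asked for, a point or a joint stands for the part that bears it (a point fixed in the world has none). Each returns a list of dicts, best first, with "p" (0 to 1); they miss things now and then, are a little off and sometimes report something else, mostly with a low value. They report only what shows in the picture. A call takes as long as a camera call. They do not tell look-alikes from the thing itself.
- eyes.recognise(camera, target): "centre" ([row, column] in pixels, amid what is visible of it).
- eyes.masks_of(camera, target): "region" (384x512 bool, what is visible of it) and "centre" ([row, column] in pixels, amid what is visible of it).
Readings, each from a call of its own:
- bot.read_t(): time.
- bot.read_q(): joint angles.
- bot.read_joint_velocities(): joint speeds.
- bot.read_tau(): joint torques, N m.
- bot.read_position(): TCP position.
- bot.read_ee_rot(): TCP orientation.
- bot.read_ft_force(): force on the tool from outside, world axes, zero at the start.
- bot.read_ft_torque(): the same for the moment, N m.
- bot.read_gripper_width(): finger opening in m.
- bot.read_grasp_force(): force on a finger pad.
Only numpy, scipy, OpenCV 4.12 (cv2) and the standard library are available. Lean on these libraries where they do the work, as an engineer would, in place of code of your own. Each camera call takes 0.05 s, during which the arm holds its last target. There are 200 camera calls.

### The job

On the mounting plate, one module stands apart on the rail and has to join the row of two modules at the rail's far end, but the dark end stop stands on the rail between them. Lift the end stop off the rail, slide the module along the rail until it butts fully against the row, and leave the end stop seated squarely on the rail again, tight against the module's free side (the one nearer the robot) so that the module cannot drift back. Leave the other things on the desk and on the plate where they are.

Things in the scene. Friction and masses are not known exactly. Their poses are not given: they have to be found in the camera images.
- rail_plate: fixed white mounting plate, 220 mm (its x) by 400 mm (its y), 12 mm thick; origin under its centre at desk level, y along the rail, away from the robot, towards the row, x to the right; turned up to 0.15 rad from straight ahead. A grey wiring duct runs along its right side (plate x 0.050 to 0.090, top 54 mm over the desk)
- rail_mid (a point): middle of the steel top-hat rail's flat top, 19.5 mm over the desk, at plate x -0.020, y 0; axes as the plate's. The rail is fixed, runs along y, is 35 mm wide and 380 mm long
- row_face (a point): middle of the near face of the row: two light grey modules fixed side by side on the rail, reaching from here 90 mm farther away (plate y 0.100 to 0.190). Point at rail-top height, axes as the plate's. Modules are 90 mm across the rail; their middle 46 mm rise 58 mm over the rail top, the shoulders 43 mm
- slide_module (a joint): gap in m from the row's near face to the facing side of the loose module: 0 = butted home (hard stop), grows towards the robot (plate -y) to 0.15 at most; starts at 0.10 to 0.13. The module cannot leave the rail; it slides with about 3.5 N of friction and light damping (12 N s/m) and stays where it is left
- module_free_side (a point): middle of the sliding module's free side face (nearer the robot), at rail-top height; axes as the plate's (y points to the row). The module is light grey, 54 mm along the rail, 90 mm across it, with flat sides; its middle 46 mm rise 58 mm over the rail top, the shoulders 43 mm
- end_stop: loose dark grey saddle astride the rail, 60 to 100 g, lifts straight up. Origin mid seat (on rail top); y along rail, x across, z up. 26 mm along rail, flat faces; foot 56 mm across, to 14 mm up; grip block 42 mm across, 14 to 56 mm up, to pinch across the rail. Legs reach 6 mm below the seat, 2.3 mm play each side, rounded. Alike both ways. Starts in the gap, 30 mm or more from the modules
- screwdriver: screwdriver, 159 mm long, 21 mm thick; origin under its middle; lies on the plate's left margin, along the rail; a bystander
- tweezers: steel tweezers, 118 x 12 x 8 mm; origin under their middle; lie along the lid of the wiring duct; a bystander
- multimeter: pocket multimeter, 126 x 66 x 38 mm, lying on the desk right of the plate; origin under its middle; a bystander
- half_shell: open white printed enclosure half, 74 x 83 x 26 mm, on the desk right of the plate; origin under its middle; a bystander
- side_cutter: side cutter, 117 x 44 x 10 mm, lying on the left desk; origin under its middle; a bystander
- solder_spool: reel of solder, 54 mm diameter, 38 mm high, on the left desk; origin under the object's middle, 15 mm from the reel's axis; a bystander
- cleaner_bottle: dropper bottle, 38 mm diameter, 112 mm tall, standing on the left desk; origin under its middle; a bystander
- tape_roll: roll of tape, 63 mm diameter, 19 mm high, lying on the left desk; origin under its middle; a bystander
Things that resemble listed ones, but are neither listed nor needed, are in the scene too. What is shaped like the end_stop but purple or turquoise is not meant.

How it is judged:
On the way, in this order (a step that is already met when the one before it is completed fails the run):
1. the end stop is lifted off the rail (z of end_stop in the frame of rail_plate above 0.0395 m), for 0.2 s.
2. the module is slid home against the row (gap under 3 mm) (value of joint slide_module below 0.003 m), for 0.2 s.
At the end, for the whole second after the job is handed in: the module is butted against the row (gap under 3 mm); the end stop sits upright and square on the rail, its seat within 2 mm of the rail top, centred on the rail within 4 mm, turned less than 0.12 rad, less than 4 mm from the module's free side; everything is at rest (value of joint slide_module below 0.003 m and y of end_stop in the frame of module_free_side between -0.017 and -0.0105 m and x of end_stop in the frame of module_free_side between -0.004 and 0.004 m and z of end_stop in the frame of module_free_side between -0.002 and 0.002 m and angle between end_stop's own z axis and vertical below 0.05 rad and angle between the y axis of end_stop and the y axis of rail_plate, either way round below 0.12 rad and linear speed of end_stop below 0.01 m/s and velocity of joint slide_module below 0.005 m/s); the robot touches nothing.
It fails at once if a thing lying about the job (screwdriver, multimeter, side cutter, half shell, bottle, spool, tape roll, tweezers) is moved more than 30 mm (distance of any of screwdriver, tweezers, multimeter, half_shell, side_cutter, solder_spool, cleaner_bottle, tape_roll from where it was at the start of the episode above 0.03 m).
It also fails if it takes over 45 s, if anything falls off the work surface, if the arm or the gripper's body presses on something with over 40 N, if the wrist force passes 120 N, or if a joint passes its speed limit or range.

## Working session

There is one attempt and no reset: what is moved stays moved. The work goes in short steps, each a Python script; the robot and the scene stay as the last script left them, time stands still between calls to the robot, and variables do not carry over. Pictures are saved under pics/ and viewed, at most 10 in all, crops included, and the job is handed in when it is done.

```bash
mkdir -p pics; cat > h.py <<'E'
import numpy as np, cv2
from cell import bot, hand, eyes
def save(f,n): cv2.imwrite(f'pics/{n}.png', f["color"][:,:,::-1])
def ray(f,rc,T=None):
    T=f["pose"] if T is None else T
    p=cv2.undistortPoints(np.array([[[rc[1],rc[0]]]],float),f["camera_matrix"],np.array(f["dist"]))[0,0]
    return T[:3,3],T[:3,:3]@np.array([p[0],p[1],1.])
def at_z(f,rc,z,T=None):
    o,d=ray(f,rc,T); return o+d*(z-o[2])/d[2]
def proj(f,P,T=None):
    T=f["pose"] if T is None else T
    Ti=np.linalg.inv(T); r=cv2.Rodrigues(Ti[:3,:3])[0]
    return cv2.projectPoints(np.array(P,float).reshape(-1,3),r,Ti[:3,3],f["camera_matrix"],np.array(f["dist"]))[0][:,0]
E
python3 - <<'E'
from h import *
for c in ("top","side"):
    f=eyes.grab_frame(c); save(f,c+"0"); print(c,f["pose"].round(3).tolist())
    for t in ("end_stop","slide_module","rail_plate","row_face","screwdriver","multimeter"):
        print(t,[(round(r["p"],2),np.round(r["centre"]).tolist(), at_z(f,r["centre"],0.05).round(3).tolist()) for r in eyes.recognise(c,t)][:4])
print(bot.hold_point_z,bot.read_ee_rot())
E
```

```text
top [[0.024, -0.991, 0.132, 0.416], [-1.0, -0.024, 0.002, -0.056], [0.001, -0.132, -0.991, 1.585], [0.0, 0.0, 0.0, 1.0]]
end_stop [(0.61, [204.0, 268.0], [0.599, -0.104, 0.05]), (0.56, [146.0, 272.0], [0.806, -0.113, 0.05]), (0.49, [236.0, 190.0], [0.482, 0.166, 0.05]), (0.45, [216.0, 327.0], [0.562, -0.308, 0.05])]
slide_module [(0.78, [230.0, 266.0], [0.507, -0.097, 0.05])]
rail_plate [(0.67, [220.0, 275.0], [0.544, -0.127, 0.05])]
row_face [(0.62, [223.0, 276.0], [0.532, -0.131, 0.05])]
screwdriver [(0.72, [205.0, 197.0], [0.589, 0.147, 0.05]), (0.48, [220.0, 248.0], [0.541, -0.034, 0.05])]
multimeter [(0.95, [254.0, 360.0], [0.43, -0.424, 0.05]), (0.16, [203.0, 268.0], [0.6, -0.102, 0.05])]
side [[-0.914, -0.236, 0.329, 0.255], [-0.405, 0.513, -0.757, 0.705], [0.01, -0.825, -0.565, 0.665], [0.0, 0.0, 0.0, 1.0]]
end_stop [(0.85, [179.0, 194.0], [0.791, -0.088, 0.05]), (0.69, [168.0, 284.0], [0.559, -0.266, 0.05])]
slide_module [(0.88, [197.0, 277.0], [0.525, -0.107, 0.05])]
rail_plate [(0.7, [203.0, 279.0], [0.509, -0.083, 0.05])]
row_face [(0.69, [311.0, 206.0], [0.518, 0.315, 0.05]), (0.62, [204.0, 278.0], [0.51, -0.077, 0.05]), (0.42, [164.0, 336.0], [0.416, -0.366, 0.05]), (0.25, [202.0, 279.0], [0.513, -0.089, 0.05])]
screwdriver [(0.53, [222.0, 261.0], [0.526, 0.013, 0.05])]
multimeter [(0.97, [162.0, 334.0], [0.422, -0.377, 0.05]), (0.68, [236.0, 176.0], [0.695, 0.153, 0.05])]
0.0188 [5.13966413e-05 9.84129667e-01 1.77450826e-01 2.94995035e-07]
```

View pics/top0.png

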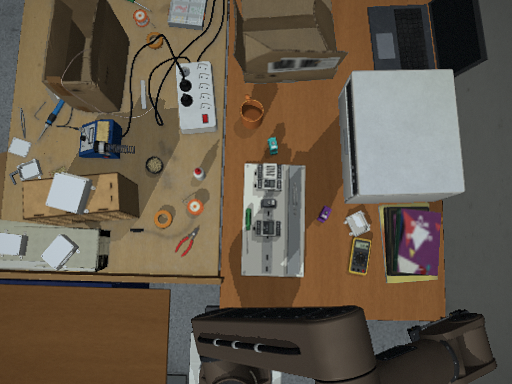

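View pics/side0.png

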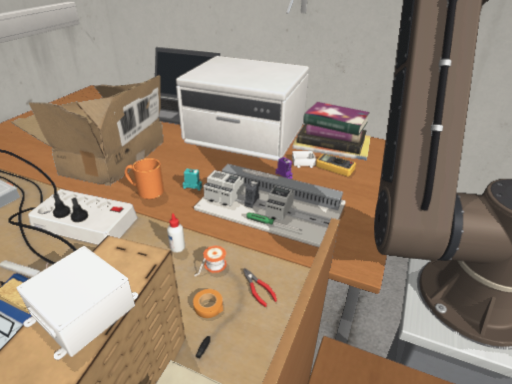

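The top view shows the plate at cols 243–305, rows 164–276. The loose module is at (229,266), the dark stop at (203,268), the row at (178,270) and the screwdriver at (218,248). The turquoise and purple look-alikes are off the plate. I'll take a closer look with the wrist camera.

```bash
cat >> h.py <<'E'
from scipy.spatial.transform import Rotation as R
def quat(yaw):  # tool down; yaw = turn about world z
    q=(R.from_euler('z',yaw)*R.from_quat([1,0,0,0])).as_quat(); return [q[3],*q[:3]]
def wrist():
    p=np.array(bot.read_position()); q=np.array(bot.read_ee_rot())
    f=eyes.grab_frame("wrist"); T=np.eye(4); T[:3,:3]=R.from_quat([*q[1:],q[0]]).as_matrix(); T[:3,3]=p
    f["pose"]=T@f["tool_from_camera"]; return f
E
python3 - <<'E'
from h import *
bot.goto([0.54,-0.10,0.36],quat(0))
f=wrist(); save(f,"w1"); np.save("w1.npy",f,allow_pickle=True)
print(f["pose"].round(3).tolist(), f["tool_from_camera"].round(3).tolist(), f["camera_matrix"].round(1).tolist(), bot.read_q(), bot.read_t())
for t,z in (("end_stop",.07),("slide_module",.07),("rail_plate",.012),("row_face",.07),("screwdriver",.025),("tweezers",.06)):
    print(t,[(round(r["p"],2),np.round(r["centre"]).tolist(), at_z(f,r["centre"],z).round(3).tolist()) for r in eyes.recognise("wrist",t)][:4])
E
```

```text
[[-0.001, -0.964, -0.264, 0.613], [-1.0, 0.001, 0.002, -0.1], [-0.001, 0.264, -0.964, 0.529], [0.0, 0.0, 0.0, 1.0]] [[-0.001, -0.965, -0.264, 0.073], [1.0, -0.0, -0.002, -0.0], [0.001, -0.264, 0.965, -0.169], [0.0, 0.0, 0.0, 1.0]] [[280.0, 0.0, 258.1], [0.0, 280.0, 187.0], [0.0, 0.0, 1.0]] [-3.04557519e-01  2.64803656e-01  1.52518211e+00 -4.90298252e-05
  1.35204281e+00  1.26710369e+00] 2.9
end_stop [(0.97, [120.0, 259.0], [0.599, -0.101, 0.07]), (0.88, [133.0, 373.0], [0.578, -0.286, 0.07]), (0.4, [2.0, 270.0], [0.768, -0.118, 0.07]), (0.28, [131.0, 267.0], [0.581, -0.114, 0.07])]
slide_module [(0.9, [169.0, 258.0], [0.518, -0.099, 0.07])]
rail_plate [(0.59, [134.0, 267.0], [0.572, -0.117, 0.012]), (0.56, [188.0, 118.0], [0.471, 0.172, 0.012]), (0.16, [112.0, 319.0], [0.611, -0.209, 0.012])]
row_face [(0.96, [131.0, 273.0], [0.581, -0.124, 0.07])]
screwdriver [(0.66, [148.0, 223.0], [0.548, -0.036, 0.025])]
tweezers [(0.58, [52.0, 104.0], [0.704, 0.142, 0.06]), (0.52, [120.0, 318.0], [0.598, -0.197, 0.06]), (0.42, [150.0, 223.0], [0.55, -0.041, 0.06]), (0.24, [205.0, 423.0], [0.451, -0.396, 0.06])]
```

View pics/w1.png

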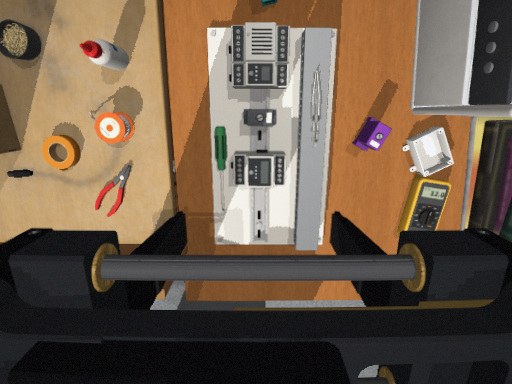

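The wrist picture shows the stop at (118,260), the module at (169,259), the row at (57,260), and the plate edges near cols 208–216 (left). I'll enlarge it to pick exact edge pixels.

```bash
python3 - <<'E'
import cv2
im=cv2.imread('pics/w1.png')[20:252,195:345]
cv2.imwrite('pics/w1c.png',cv2.resize(im,None,fx=2.5,fy=2.5,interpolation=cv2.INTER_CUBIC))
E
```

```text
(no output)
```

View pics/w1c.png

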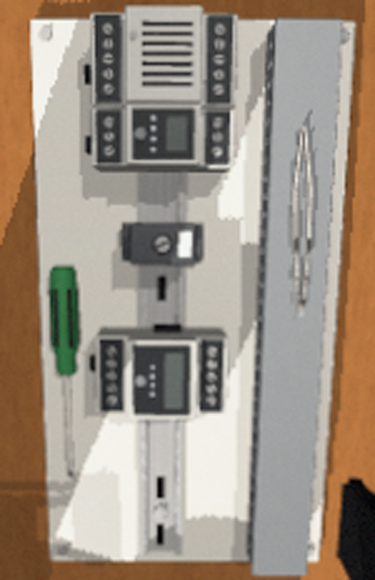

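The crop shows plate corners at about (19,31), (22,355) and (560,51) [row, col]. The stop's top centre is at about (243,163), and the module's block spans rows 329–415. Next I'll fit the plate pose and refine it with projections.

```bash
python3 - <<'E'
from h import *
from scipy.optimize import least_squares
f=np.load("w1.npy",allow_pickle=True).item()
c=lambda x,y:(195+x/2.5-.3,20+y/2.5-.3)
obs=np.array([c(31,19),c(355,22),c(51,560),c(318,562)])
def W(s,P): # plate->world ; s=(x,y,yaw) yaw: plate y from world x
    a=s[2]; ey=np.array([np.cos(a),np.sin(a)]); ex=np.array([np.sin(a),-np.cos(a)])
    P=np.atleast_2d(P); return np.c_[s[:2]+P[:,:1]*ex+P[:,1:2]*ey,P[:,2]]
C=[[-.11,.2,.012],[.11,.2,.012],[-.11,-.2,.012],[.11,-.2,.012]]
r=least_squares(lambda s:(proj(f,W(s,C))-obs).ravel(),[.55,-.12,0]);s=r.x
print(s,r.fun.round(1)); np.save("plate.npy",s)
def P(rc,z):
    w=at_z(f,rc,z)[:2]-s[:2];a=s[2];return [w@[np.sin(a),-np.cos(a)],w@[np.cos(a),np.sin(a)]]
g=lambda x,y,z:np.round(P(c(x,y)[::-1],z),4)
print("stop top",g(135,226,.0755),g(202,226,.0755),g(168,226,.0755))
print("row near top edge",g(165,163,.0775)," module near/far top",g(165,415,.0775),g(165,329,.0775), g(135,370,.0775),g(195,370,.0775))
for t,z in (("end_stop",.0755),("slide_module",.07)):
    f2=wrist()
    for m in eyes.masks_of("wrist",t)[:2]:
        yy,xx=np.where(m["region"]); print(t,round(m["p"],2),yy.min(),yy.max(),xx.min(),xx.max())
        if t=="end_stop" and abs(xx.mean()-260)<20:
            R0=m["region"]; print([(y,np.where(R0[y])[0].min(),np.where(R0[y])[0].max()) for y in range(yy.min(),yy.max()+1)])
            x=260; print("far edge", P((yy.min()-.5,x),.0755))
E
```

```text
[ 0.54932859 -0.12177905 -0.00696523] [-0.6 -0.4  0.7 -0.5 -0.7  0.8  0.5  0.6]
stop top [-0.0372  0.0642] [0.0047 0.0645] [-0.0166  0.0643]
row near top edge [-0.0188  0.1017]  module near/far top [-0.0175 -0.0578] [-0.018  -0.0002] [-0.0374 -0.0273] [ 0.002  -0.0271]
end_stop 0.76 117 150 353 391
end_stop 0.64 109 126 244 276
[(109, np.int64(248), np.int64(270)), (110, np.int64(244), np.int64(275)), (111, np.int64(244), np.int64(276)), (112, np.int64(244), np.int64(276)), (113, np.int64(244), np.int64(276)), (114, np.int64(244), np.int64(276)), (115, np.int64(244), np.int64(276)), (116, np.int64(244), np.int64(276)), (117, np.int64(244), np.int64(276)), (118, np.int64(244), np.int64(276)), (119, np.int64(245), np.int64(276)), (120, np.int64(245), np.int64(276)), (121, np.int64(245), np.int64(276)), (122, np.int64(245), np.int64(276)), (123, np.int64(246), np.int64(276)), (124, np.int64(248), np.int64(275)), (125, np.int64(251), np.int64(273)), (126, np.int64(269), np.int64(271))]
far edge [np.float64(-0.019562519744437838), np.float64(0.06674172589065624)]
slide_module 0.93 150 186 232 286
slide_module 0.59 79 142 312 319
```

```bash
cat >> h.py <<'E'
try: s=np.load("plate.npy")
except Exception: s=np.zeros(3)
ey=np.array([np.cos(s[2]),np.sin(s[2])]); ex=np.array([np.sin(s[2]),-np.cos(s[2])])
def w(px,py,z): return [*(s[:2]+px*ex+py*ey),z]
def pl(p): d=np.array(p[:2])-s[:2]; return np.round([d@ex,d@ey,p[2]],4)
Q=quat(s[2])
E
python3 - <<'E'
from h import *
hand.gripper_to(0.07)
bot.goto(w(-.019,.045,.20),Q)
f=wrist(); save(f,"w2"); np.save("w2.npy",f,allow_pickle=True)
for m in eyes.masks_of("wrist","end_stop")[:3]:
    yy,xx=np.where(m["region"]); print(round(m["p"],2),yy.min(),yy.max(),xx.min(),xx.max(),pl(at_z(f,(yy.min(),xx.mean()),.0755)),pl(at_z(f,(yy.mean(),xx.min()),.0755)),pl(at_z(f,(yy.mean(),xx.max()),.0755)))
E
```

```text
0.69 161 212 385 444 [0.1497 0.067  0.0755] [0.1203 0.0367 0.0755] [0.1874 0.0367 0.0755]
0.56 154 183 236 281 [-0.0192  0.0742  0.0755] [-0.0433  0.059   0.0755] [0.005  0.059  0.0755]
0.52 0 9 260 281 [-0.0091  0.2201  0.0755] [-0.0177  0.2172  0.0755] [0.002  0.2172 0.0755]
```

View pics/w2.png

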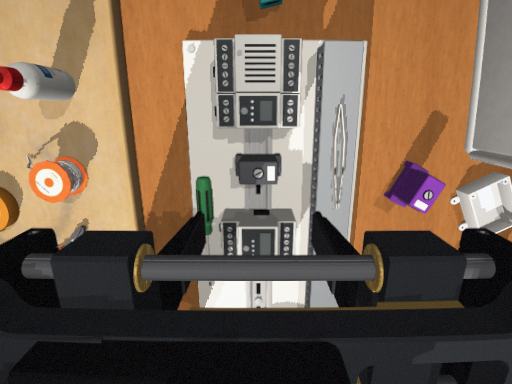

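The stop is at about (168,258), with its top face spanning roughly rows 156–180. The row's near face is at row 127. The along-rail estimates from the two pictures differ, so I'll cross-check them against the row face and the plate corners.

```bash
python3 - <<'E'
from h import *
f=np.load("w2.npy",allow_pickle=True).item()
print("proj corners TL TR",proj(f,[w(-.11,.2,.012),w(.11,.2,.012)]).round(1).tolist(),"row near top",proj(f,[w(-.02,.1,.0775),w(-.02,.1,.0195)]).round(1).tolist(),"mod far top",proj(f,[w(-.02,-.0015,.0775),w(-.02,-.0015,.0195)]).round(1).tolist())
for y in (.046,.051,.056): print(y,proj(f,[w(-.02,y+.013,.0755),w(-.02,y-.013,.0755),w(-.02,y-.013,.0335),w(-.041,y,.0755),w(.001,y,.0755)]).round(1).tolist())
im=cv2.imread('pics/w2.png')
cv2.imwrite('pics/w2c.png',cv2.resize(im[115:235,200:310],None,fx=5,fy=5,interpolation=cv2.INTER_CUBIC))
E
```

```text
proj corners TL TR [[181.3, 40.0], [367.9, 40.4]] row near top [[257.7, 129.3], [257.8, 126.4]] mod far top [[257.8, 221.4], [257.9, 204.7]]
0.046 [[257.7, 168.1], [257.8, 191.4], [257.8, 182.0], [238.4, 179.9], [277.1, 179.8]]
0.051 [[257.7, 163.5], [257.8, 187.0], [257.8, 178.1], [238.3, 175.4], [277.2, 175.3]]
0.056 [[257.7, 158.8], [257.8, 182.5], [257.8, 174.1], [238.2, 170.8], [277.3, 170.8]]
```

View pics/w2c.png

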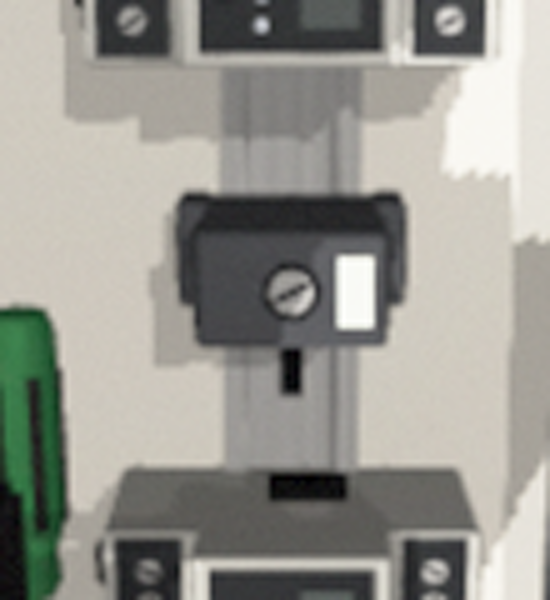

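```bash
python3 - <<'E'
from h import *
bot.goto(w(-.0195,.051,.11),Q)
bot.line_to(w(-.0195,.051,.039),rate=.08)
F0=np.array(bot.read_ft_force())
hand.gripper_to(0.03,25)
print(F0,bot.read_gripper_width(),bot.read_grasp_force(),bot.read_ft_force(),pl(bot.read_position()))
bot.line_to(w(-.0195,.051,.15),rate=.08); bot.pause(.3)
print(bot.read_gripper_width(),bot.read_grasp_force(),bot.read_ft_force(),bot.read_t())
f=wrist(); save(f,"w3")
E
```

```text
[ 0.21868766  0.31256813 -0.55044194] 0.041713676319633006 25.00017285346985 [0.83527175 0.42354303 2.15513843] [-0.0195  0.051   0.0391]
0.04168190711404445 24.999720454216003 [ 0.32278645 -0.29664661 -0.32571647] 8.7833
```

View pics/w3.png

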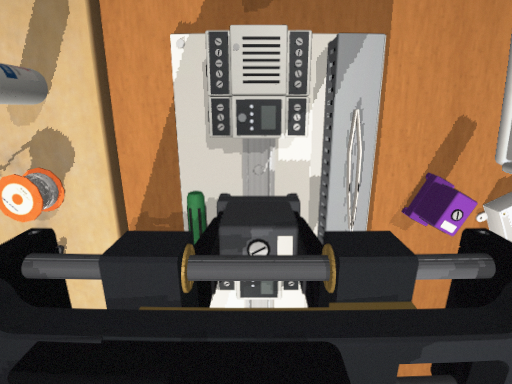

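The stop is held upright at (245,258) and the rail gap is empty. Next it goes to the near side of the module.

```bash
python3 - <<'E'
from h import *
bot.line_to(w(-.0195,-.105,.15),rate=.2)
bot.line_to(w(-.0195,-.105,.052),rate=.1); bot.pause(.2)
b=np.array(bot.read_ft_force())
for z in (.048,.046,.044,.042,.041,.040,.0395):
    bot.line_to(w(-.0195,-.105,z),rate=.02); d=np.array(bot.read_ft_force())-b
    print(z,d.round(1),pl(bot.read_position()))
    if abs(d[2])>8: break
f=wrist(); save(f,"w4"); print(bot.read_gripper_width(),bot.read_t())
E
```

```text
0.048 [ 0.4 -0.7  0.7] [-0.0195 -0.1051  0.0479]
0.046 [ 0.8 -0.4  1.1] [-0.0195 -0.105   0.0459]
0.044 [ 0.5 -1.1  1.2] [-0.0195 -0.1051  0.0439]
0.042 [ 0.6 -1.1  0.4] [-0.0195 -0.105   0.0419]
0.041 [ 0.2 -0.2  1.3] [-0.0195 -0.105   0.0409]
0.04 [-0.1 -0.7  1.2] [-0.0195 -0.105   0.04  ]
0.0395 [ 0.7 -0.4  1.2] [-0.0195 -0.105   0.0395]
0.04165213316150159 13.0
```

View pics/w4.png

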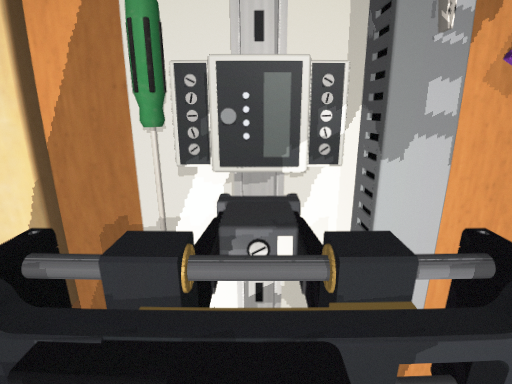

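The stop sits on the rail at (240,258), clear of the module, whose near edge is at row 170. Now I'll push the module home with it.

```bash
python3 - <<'E'
from h import *
hand.gripper_to(0.03,40)
e3=np.array([*ey,0]); b=np.array(bot.read_ft_force())
bot.line_to(w(-.0195,-.08,.0395),rate=.05)
bot.line_to(w(-.0195,.018,.0395),rate=.06)
print((np.array(bot.read_ft_force())-b).round(1),pl(bot.read_position()))
y=.018
while y<.045:
    y+=.001; bot.line_to(w(-.0195,y,.0395),rate=.02)
    d=np.array(bot.read_ft_force())-b; print(round(y,4),d.round(1),pl(bot.read_position())[1])
    if -d@e3>16: break
print(bot.read_gripper_width(),bot.read_t())
E
```

```text
[-1.   1.7  0.4] [-0.0194  0.0181  0.0395]
0.019 [-2.9  1.1  0.7] 0.0189
0.02 [-2.1  0.3  0.6] 0.0201
0.021 [-2.9 -0.8  1.3] 0.0211
0.022 [-2.4 -0.6  0.7] 0.0221
0.023 [-3.3  0.3 -0. ] 0.0231
0.024 [-3.4 -0.   0.6] 0.0241
0.025 [-2.5  0.4 -0.4] 0.0251
0.026 [-1.9  0.1 -1. ] 0.0261
0.027 [-3.4 -0.3  0.2] 0.0271
0.028 [-2.2  0.1  0.5] 0.0281
0.029 [-3.4 -0.9  0.4] 0.0291
0.03 [-3.4 -0.  -1. ] 0.0301
0.031 [-2.8  0.3  0.2] 0.0311
0.032 [-7.5 -0.8  2.4] 0.0313
0.033 [-13.1  -1.    5.7] 0.0313
0.034 [-17.3  -3.2   8.9] 0.0313
0.042313116644542695 19.65
```

```bash
python3 - <<'E'
from h import *
bot.line_to(w(-.0195,.0318,.039),rate=.02); bot.pause(.2)
print(np.round(bot.read_ft_force(),1),pl(bot.read_position()))
hand.gripper_to(0.065); bot.pause(.2)
bot.line_to(w(-.0195,.0318,.2),rate=.1)
bot.line_to(w(-.0195,-.05,.2),rate=.2)
f=wrist(); save(f,"w5"); np.save("w5.npy",f,allow_pickle=True); print(bot.read_t())
im=f["color"][20:260,160:360,::-1]
cv2.imwrite('pics/w5c.png',cv2.resize(im,None,fx=2.5,fy=2.5,interpolation=cv2.INTER_CUBIC))
E
```

```text
[-7.6 -0.9  3. ] [-0.0195  0.0313  0.0392]
23.3167
```

View pics/w5c.png

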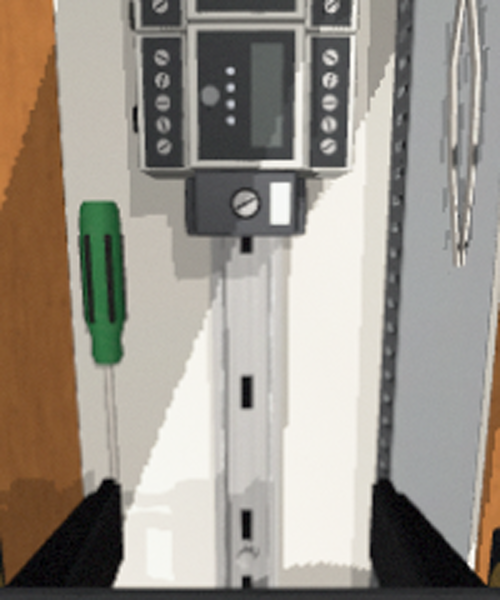

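The stop at (203,245) sits square and directly against the module, and the slot line at col 246 shows it is centred. I'll check the seating once from the side.

```bash
python3 - <<'E'
from h import *
bot.goto(w(-.0195,-.1,.3),Q)
f=eyes.grab_frame("side")
cv2.imwrite('pics/s2.png',cv2.resize(f["color"][155:250,185:350,::-1],None,fx=4.5,fy=4.5,interpolation=cv2.INTER_CUBIC)); print(bot.read_t())
E
```

```text
23.8917
```

View pics/s2.png

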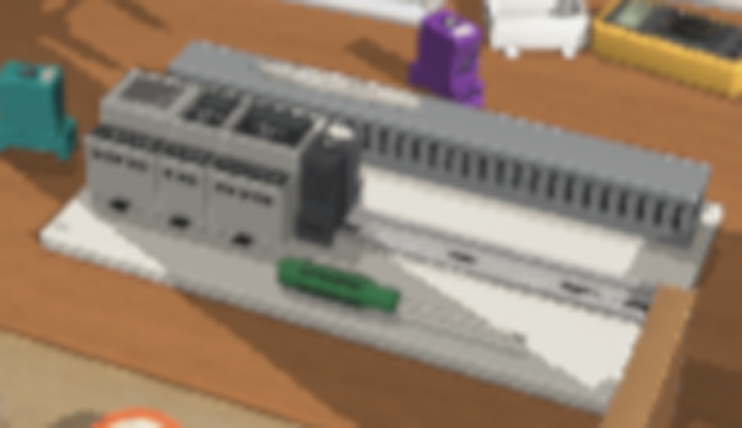

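The modules form one closed row with no gap. The stop at (185,328) stands upright, seated and tight against the last module.

```bash
python3 -c "
from cell import bot
print(bot.sign_off())"
```

```text
the job is handed in; nothing more can be done
None
```

I slid the module home against the row, put the end stop back on the rail tight against the module's free side, and handed the job in at about 24 s; the last pictures show it square and seated, but the hand-in returned no verdict.

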